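Sort the fixings and glass off a lighthouse lens panel

ROBOT

A 6-joint arm with a two-finger parallel gripper is mounted at the origin on the work surface. World frame = base frame: x ahead of the robot, y to its left, z up, the work surface at z = 0. Lengths are in m, angles in rad, forces in N, time in s.
With the tool pointing down it reaches from about 0.325 to 0.75 m from the base axis. Payload 7.6 kg.
Tool frame: the origin (TCP) lies midway between the tips of the shut fingers; the grasp point (between the pads) lies 19 mm behind it; x points along the fingers, y is the direction in which the jaws open and shut, and the axes are right-handed (so a half turn about x gives the same grasp; the last joint's range is limited). The gripper opens to 85 mm and grips with 20 to 120 N. Pads are 22 mm wide; open, the fingers measure 114 mm over their backs; the gripper's body (76 mm by 85 mm) begins 54 mm behind the grasp point. The pads swing forward as they close: fully open they stand 13 mm farther back than shut.
Start: joints at [1.115, 0.052, 1.401, -0, 1.689, -0.07], TCP at [0.198, 0.486, 0.231] pointing down, gripper open.
Joint ranges: [-2.9, 2.9], [-0.91, 2.17], [0.12, 2.37], [-1.06, 4.2], [0.26, 2.73], [-2.93, 2.93]. Speed limits (rad/s): [2.57, 2.57, 3.01, 3.14, 3.14, 3.14].

INTERFACE

Orientations are given as a rotation vector (axis times angle).
In Python, from rig import bot, imaging, nets gives the robot as it stands.
- The arm moves only by the tool step_arm, never from a script. Its argument "deltas" is a list of rows, each a list of 6 numbers: the shift along the world's x, y, z in mm, then the turn, a rotation vector about the world's x, y, z in degrees. In form: [[x, y, z, wx, wy, wz], ...]. A call has 1 to 8 rows; each row is the pose to reach, as a shift and turn from the pose commanded when the call began; what a row does not reach only later rows make up. A row lasts 1/12 s, in which the tool goes at most 41.7 mm and 7.16 degrees, less where a joint would pass 70% of its speed; a pose out of reach is approached as far as the arm can. A call with a gripper value outside its range is refused whole. "jaw" is the closure, from -1 (fully open) to 1 (shut), so that 0 is half open, set as the call begins (left out, the last holds). The fingers move at their own pace and stop on an object; the grip force is fixed at half the most. Time passes only in rows, so rows that repeat a pose let the fingers close. It gives the time, the measured TCP pose, the force and the opening at its end, in the units of the state.
- bot.get_state(): the state, without advancing time (a new reading comes with each control period).
- imaging.grab_frame(name): name is "scene" or "side" or "wrist"; returns a dict with "img" (420x560x3 uint8, red, green, blue), "vertical_fov" (degrees; the focal length in pixels is half the picture's height over the tangent of half this angle, whatever the lens; pixels are square), "cx", "cy" (the principal point, pixels), "R" (3x3) and "t" (3): a world point X has camera coordinates R X + t. Camera axes: x right, y down, z forward; pixel columns grow to the right and rows downward; lengths in m; the calibration is good to about 2 mm. A picture is of the moment at which its call begins. There is no depth.
- bot.hand_in(): hands the job in, once; it reports no verdict.
Trained networks look in a picture, given as the dict that the camera call returned (one of the last four; its "shot" number tells which), for a name from the list of things; names that differ only in an ending like _2 or _b are one class to them, and where a whole thing is asked for, a point or a joint stands for the part that bears it (a point fixed in the world has none). Each returns a list of dicts, best first, with "score" (0 to 1); they miss things now and then, are a little off and sometimes report something else, mostly with a low value. They report only what shows in the picture. A call takes as long as a camera call.
- nets.search_frame(picture, query): "box" ([left, top, right, bottom] in pixels, round what is visible of it).
- nets.trace(picture, query): "region" (420x560 bool, what is visible of it) and "box" ([left, top, right, bottom] in pixels, round what is visible of it).
The state is a dict: "time_s": time; "joint_positions": joint angles; "qvel": joint speeds; "effort": joint torques, N m; "ee_pos": TCP position; "ee_rot": TCP orientation; "force": force on the tool from outside, world axes, zero at the start; "wrist_torque": the same for the moment, N m; "finger_gap": opening from 0.0 (shut) to 1.0 (fully open).
Only numpy, scipy, OpenCV 4.12 (cv2) and the standard library are available. Lean on these libraries where they do the work, as an engineer would, in place of code of your own. Each camera call takes 0.05 s, during which the arm holds its last target.

TASK

Sort what came off the lens panel: stand or lay both brass hexagonal spacers in the round steel dish, put both stepped brass clips in the oblong aluminium tray, and set the curved glass lens segment down gently in the felt-lined wooden tray so that it lies on its flat underside on the felt, inside the lip. Leave the brass gauge block and the grey rub stone where they are.

Things in the scene. Friction and masses are not known exactly. Their poses are not given: they have to be found in the camera images.
- spacer1: Brass hexagonal spacer (pillar), 22 mm across flats, 25.4 mm across corners, 40 mm tall, 130 g, standing on end at the start. Origin: centre of its underside; z along its length, up at the start; two of its six flats face its own +y and -y, the others follow every 60 degrees.
- spacer2: The second hexagonal spacer, the same as spacer1.
- spacer1_mid (a point): Middle of spacer1, 20 mm above its underside.
- spacer2_mid (a point): Middle of spacer2, 20 mm above its underside.
- clip1: Brass stepped clip (Z section), 60 mm long (x), 24 mm wide (y), 18 mm high, 74 g. Origin: underside, centre of the 60 by 24 outline. A 5 mm thick foot with a screw hole runs from x = -30 to +14 mm, a 5 mm web stands at x = 9 to 14 mm, a 5 mm lip at z = 13 to 18 mm runs from x = 9 to 30 mm. Centre of mass at x = 2 mm. Grip it across its 24 mm width at x = 0 to 8 mm.
- clip2: The second clip, the same as clip1.
- clip1_mid (a point): Middle of clip1, 9 mm above its underside.
- clip2_mid (a point): Middle of clip2, 9 mm above its underside.
- lens_segment: Clear pale-green glass segment of a lens ring, 220 g, lying flat: 40 degree arc of mean radius 170 mm, chord 129 mm (its x), 36 mm wide radially. Wedge section: outer face (to its +y) 28 mm high, inner face (to -y) 16 mm, top sloping between. Origin: underside, middle of arc and width; z up. Ends bend to y = -27 mm. Grip it across its 36 mm width (along y) at the origin.
- felt_tray: Wooden tray lined with grey felt, fixed on the bench, outside 141 mm (its x) by 166 mm (its y) by 18 mm high; inside 125 by 150 mm; the felt lies 8 mm above the bench, the 8 mm thick lip stands 10 mm above the felt. Origin: centre of its underside.
- felt_in (a point): Centre of the felt surface of felt_tray, 8 mm above the bench, axes as the tray's.
- clip_tray: Oblong aluminium tray, fixed on the bench, outside 110 mm (its x) by 140 mm (its y) by 26 mm high, walls and floor 4 mm. Origin: centre of its underside.
- clip_tray_in (a point): Centre of the inner floor of clip_tray, 4 mm above the bench, axes as the tray's.
- dish: Round steel dish, fixed on the bench, 32 mm high, outside radius 54 mm at the foot and 62 mm at the rim, wall 3 mm, floor 4 mm. Origin: centre of its underside.
- dish_in (a point): Centre of the inner floor of the dish, 4 mm above the bench.
- gauge_block: Plain rectangular brass gauge block, 40 mm (its x) by 30 mm by 22 mm high, 220 g, among the brass parts; it is not one of the parts to sort and stays where it is. Origin: centre of its underside.
- rub_stone: Grey stone rub block, 100 mm (its x) by 45 mm by 28 mm high, 300 g; it stays where it is. Origin: centre of its underside.

How it is judged:
At the end, for the whole second after the job is handed in: Both spacers rest in the dish (middle under 52 mm from its centre, under 45 mm above its floor), both clips inside the aluminium tray (under 30 mm above its floor), the glass on its underside on the felt inside the lip (within 4 mm of the felt, tilted under 0.06 rad), all at rest and let go (horizontal distance between each of spacer1_mid, spacer2_mid and dish_in below 0.052 m and z of each of spacer1_mid, spacer2_mid in the frame of dish_in below 0.045 m and x of clip1_mid in the frame of clip_tray_in between -0.051 and 0.051 m and y of clip1_mid in the frame of clip_tray_in between -0.066 and 0.066 m and z of each of clip1_mid, clip2_mid in the frame of clip_tray_in below 0.03 m and x of clip2_mid in the frame of clip_tray_in between -0.051 and 0.051 m and y of clip2_mid in the frame of clip_tray_in between -0.066 and 0.066 m and x of lens_segment in the frame of felt_in between -0.05 and 0.05 m and y of lens_segment in the frame of felt_in between -0.06 and 0.06 m and z of lens_segment in the frame of felt_in between -0.004 and 0.004 m and angle between lens_segment's own z axis and vertical below 0.06 rad and linear speed of lens_segment below 0.02 m/s and linear speed of each of spacer1, spacer2, clip1, clip2 below 0.03 m/s); the robot touches nothing.
It fails at once if the glass is let fall (unheld and faster than 0.4 m/s) (contact force between the fingers and lens_segment below 0.1 N and linear speed of lens_segment above 0.4 m/s).
It fails at once if the glass is pressed or struck hard against its tray (over 60 N) (contact force between lens_segment and felt_tray above 60 N).
It fails at once if the gauge block or the rub stone is shifted by more than 25 mm (distance of any of gauge_block, rub_stone from where it was at the start of the episode above 0.025 m).
It also fails if it takes over 72 s, if anything falls off the work surface, if the arm or the gripper's body presses on something with over 40 N, if the wrist force passes 120 N, or if a joint passes its speed limit or range.

## Working session

There is one attempt and no reset: what is moved stays moved. The work goes in short steps, Python scripts to look and compute and a tool call to move; the robot and the scene stay as the last step left them, time stands still between calls to the robot, and variables do not carry over. Pictures are saved under pics/ and viewed, and the job is handed in when it is done.

Besides the shell and the picture viewer there is one more tool, called as name(argument=value, ...) on one line, values as JSON. step_arm: Moves the arm, as the interface text tells. Its arguments: {"type":"object","properties":{"deltas":{"type":"array","items":{"type":"array","items":{"type":"number"}}},"jaw":{"type":"number"}},"required":["deltas"]}

```bash
ls; mkdir -p pics; python3 - <<'E'
from rig import bot, imaging, nets
import cv2
print(bot.get_state())
for n in ["scene","side","wrist"]:
    p=imaging.grab_frame(n); print(n,p['shot'],p['vertical_fov'],p['cx'],p['cy'],p['R'],p['t'])
    cv2.imwrite(f'pics/{n}0.png',p['img'][:,:,::-1])
E
```

```text
pics
{'time_s': 0.0, 'joint_positions': array([ 1.11471551e+00,  5.28371208e-02,  1.40171659e+00, -3.34659403e-05,
        1.68859225e+00, -7.03063407e-02]), 'qvel': array([ 0.00199321,  0.00096037, -0.0012993 ,  0.00050017, -0.00081589,
       -0.00094069]), 'effort': array([ 5.05325788e-04, -3.81653273e+01, -3.60198033e+01, -2.43358255e-05,
        5.92184340e-03, -6.29300345e-06]), 'ee_pos': array([0.19740508, 0.48615374, 0.23047635]), 'ee_rot': array([ 0.30147411,  1.54989808, -0.30385581]), 'force': array([-0.70746628,  0.29977176,  0.53411913]), 'wrist_torque': array([-0.02510561, -0.03287283,  0.02152709]), 'finger_gap': 0.998782000359443}
scene 1 53.5119446592063 279.42214414469254 209.88624066290552 [[ 0.73706178  0.67573568  0.01100995]
 [ 0.53841334 -0.57727447 -0.61389353]
 [-0.408474    0.45840536 -0.78931205]] [-0.39409212 -0.26046304  1.41784393]
side 2 50.99954175676021 277.2584383357977 212.67113259959496 [[ 0.87560946 -0.48298096 -0.0061201 ]
 [-0.37629209 -0.67413668 -0.63556589]
 [ 0.30284044  0.55881045 -0.77202238]] [-0.46609742  0.24660279  0.91493391]
wrist 3 67.66567382224088 277.32380692837006 209.72748619347323 [[ 3.76150105e-01  9.26558253e-01 -9.49462735e-04]
 [ 8.91227668e-01 -3.61526476e-01  2.73882915e-01]
 [ 2.53425219e-01 -1.03867275e-01 -9.61762573e-01]] [-0.52374323 -0.0356275   0.37775465]
```

View pics/scene0.png

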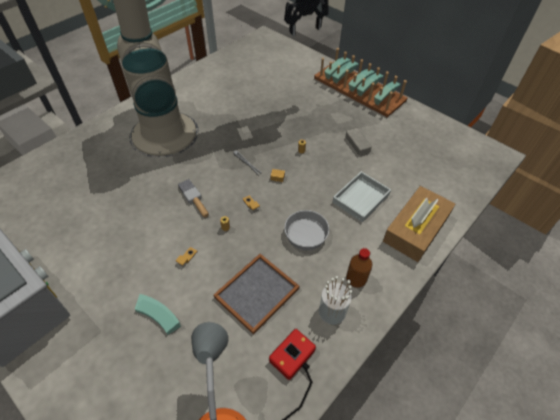

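View pics/side0.png

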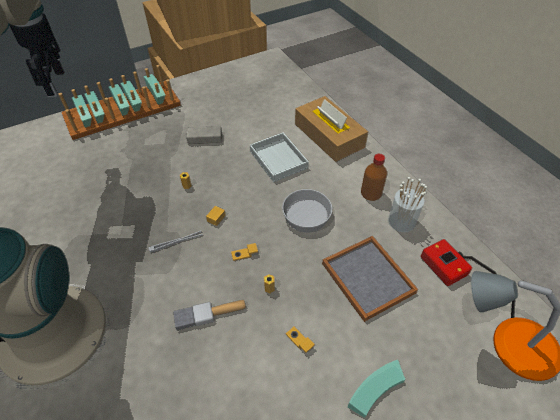

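View pics/wrist0.png

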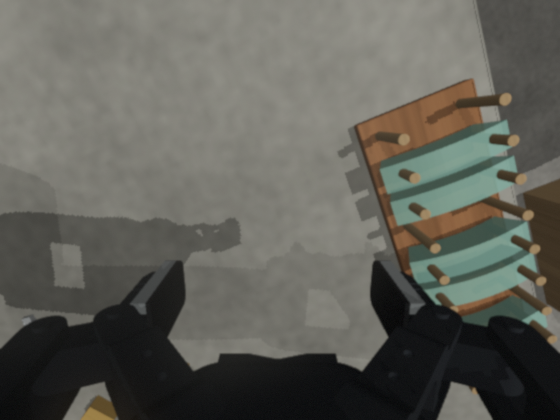

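```bash
cat > h.py <<'E'
import numpy as np, cv2
from scipy.optimize import minimize
def box(x0,x1,y0,y1,z0,z1): return np.array([[x,y,z] for x in(x0,x1) for y in(y0,y1) for z in(z0,z1)])
def cyl(r0,r1,z0,z1,n=32,ph=0):
    a=ph+np.arange(n)*2*np.pi/n
    return np.vstack([np.c_[r0*np.cos(a),r0*np.sin(a),0*a+z0],np.c_[r1*np.cos(a),r1*np.sin(a),0*a+z1]])
def lens():
    P=[]; R=.170; A=np.radians(np.linspace(-20,20,9))
    for a,b in zip(A[:-1],A[1:]):
        q=[]
        for t in(a,b):
            for r,h in((R-.018,.016),(R+.018,.028)):
                for z in(0,h): q.append([r*np.sin(t),r*np.cos(t)-R,z])
        P.append(np.array(q))
    return P
M={'spacer':[cyl(.0127,.0127,0,.04,6,0)],
'clip':[box(-.03,.014,-.012,.012,0,.005),box(.009,.014,-.012,.012,0,.018),box(.009,.03,-.012,.012,.013,.018)],
'lens_segment':lens(),
'felt_tray':[box(-.0705,.0705,-.083,.083,0,.018)],
'clip_tray':[box(-.055,.055,-.07,.07,0,.026)],
'dish':[cyl(.054,.062,0,.032,48)],
'gauge_block':[box(-.02,.02,-.015,.015,0,.022)],
'rub_stone':[box(-.05,.05,-.0225,.0225,0,.028)]}
def K(p):
    f=p['img'].shape[0]/2/np.tan(np.radians(p['vertical_fov']/2)); return f,p['cx'],p['cy']
def proj(p,X):
    f,cx,cy=K(p); c=X@np.array(p['R']).T+np.array(p['t']); return np.c_[f*c[:,0]/c[:,2]+cx,f*c[:,1]/c[:,2]+cy]
def ray(p,u,v,z):
    f,cx,cy=K(p); R=np.array(p['R']);t=np.array(p['t']); o=-R.T@t; d=R.T@np.array([(u-cx)/f,(v-cy)/f,1]); s=(z-o[2])/d[2]; return o+s*d
def rend(p,name,x,y,yaw,z=0,S=4):
    c,s=np.cos(yaw),np.sin(yaw); Rz=np.array([[c,-s,0],[s,c,0],[0,0,1]])
    m=np.zeros((420*S,560*S),np.uint8)
    for P in M[name]:
        q=proj(p,P@Rz.T+[x,y,z]); q=(q+.5)*S-.5
        cv2.fillConvexPoly(m,cv2.convexHull(np.round(q*16).astype(np.int32)),1,shift=4)
    return cv2.resize(m.astype(np.float32),(560,420),interpolation=cv2.INTER_AREA)
def fit(views,name,x,y,yaws,z=0):
    # views: list of (pic,mask)
    def crop(p,m):
        ys,xs=np.where(m); return slice(max(ys.min()-25,0),ys.max()+25),slice(max(xs.min()-25,0),xs.max()+25)
    def cost(v):
        e=0
        for p,m in views:
            r=rend(p,name,x+v[0]/1e3,y+v[1]/1e3,v[2]/20,z); M_=m.astype(np.float32)
            e+=1-np.minimum(r,M_).sum()/np.maximum(r,M_).sum()
        return e/len(views)
    best=None; allr=[]
    for yw in yaws:
        r=minimize(cost,[0,0,yw*20],method='Nelder-Mead',options=dict(initial_simplex=[[0,0,yw*20],[6,0,yw*20],[0,6,yw*20],[0,0,yw*20+4]],maxiter=90,xatol=.1,fatol=1e-4))
        allr.append((r.fun,x+r.x[0]/1e3,y+r.x[1]/1e3,r.x[2]/20))
    return sorted(allr)
E
python3 - <<'E'
from rig import bot, imaging, nets
from h import *
import pickle
S=imaging.grab_frame('scene');D=imaging.grab_frame('side')
print(S.keys())
out={}
for q in ['spacer1','clip1','lens_segment','felt_tray','clip_tray','dish','gauge_block','rub_stone']:
    for n,p in(('S',S),('D',D)):
        r=nets.trace(p,q); out[n,q]=r
        for d in r[:4]:
            b=d['box']; X=ray(p,(b[0]+b[2])/2,(b[1]+b[3])/2,.01)
            print(q,n,round(d['score'],2),np.round(b),int(d['region'].sum()),X[:2].round(3))
pickle.dump((S,D,out),open('v0.pkl','wb'))
print(bot.get_state()['time_s'])
E
```

```text
dict_keys(['img', 'vertical_fov', 'cx', 'cy', 'R', 't', 'shot'])
spacer1 S 0.53 [219. 215. 231. 231.] 128 [ 0.436 -0.119]
spacer1 S 0.41 [298. 138. 305. 151.] 93 [0.384 0.272]
spacer1 D 0.53 [264. 274. 274. 294.] 177 [ 0.443 -0.124]
spacer1 D 0.5 [181. 172. 189. 188.] 129 [0.397 0.264]
clip1 S 0.59 [241. 195. 259. 206.] 146 [ 0.429 -0.014]
clip1 S 0.53 [173. 246. 196. 267.] 169 [ 0.438 -0.268]
clip1 D 0.86 [287. 328. 314. 352.] 364 [ 0.438 -0.269]
clip1 D 0.81 [229. 244. 257. 261.] 297 [ 0.43  -0.022]
lens_segment S 0.84 [133. 293. 180. 337.] 946 [ 0.516 -0.42 ]
lens_segment S 0.41 [270. 171. 283. 180.] 112 [0.418 0.113]
lens_segment D 0.56 [348. 364. 405. 417.] 1493 [ 0.512 -0.424]
felt_tray S 0.87 [216. 252. 299. 335.] 3546 [ 0.656 -0.214]
felt_tray D 0.98 [322. 237. 417. 318.] 4422 [ 0.647 -0.219]
clip_tray S 0.56 [332. 170. 392. 220.] 1584 [0.658 0.23 ]
clip_tray D 0.64 [250. 135. 310. 184.] 1760 [0.657 0.211]
dish D 0.92 [283. 191. 332. 230.] 1695 [0.627 0.014]
dish D 0.51 [323. 234. 416. 318.] 4462 [ 0.648 -0.216]
gauge_block S 0.51 [272. 170. 285. 181.] 139 [0.423 0.117]
gauge_block D 0.75 [206. 206. 226. 224.] 282 [0.421 0.112]
gauge_block D 0.7 [188. 125. 222. 146.] 522 [0.515 0.404]
gauge_block D 0.31 [323. 234. 416. 322.] 4470 [ 0.645 -0.219]
rub_stone S 0.73 [342. 131. 371. 151.] 395 [0.508 0.41 ]
rub_stone D 0.83 [188. 126. 224. 147.] 565 [0.516 0.4  ]
rub_stone D 0.26 [323. 236. 415. 319.] 4456 [ 0.645 -0.218]
rub_stone D 0.19 [233. 243. 259. 261.] 232 [ 0.436 -0.023]
1.05
```

```bash
cat > fit0.py <<'E'
from h import *
import pickle
S,D,out=pickle.load(open('v0.pkl','rb'))
def mk(q,i,j,name,yaws):
    v=[]
    if i is not None: v.append((S,out['S',q][i]['region']))
    if j is not None: v.append((D,out['D',q][j]['region']))
    p,m=v[-1]; ys,xs=np.where(m); X=ray(p,xs.mean(),ys.mean(),.01)
    for r in fit(v,name,X[0],X[1],yaws)[:3]: print(q,i,j,np.round(r[0],3),np.round(r[1:3],4),'yaw',round(np.degrees(r[3]),1))
    for k in range(len(v)):
        r=fit(v[k:k+1],name,X[0],X[1],yaws)[0]; print('    single',np.round(r[0],3),np.round(r[1:3],4),'yaw',round(np.degrees(r[3]),1))
r4=np.arange(0,6.2,np.pi/4); r8=r4
mk('spacer1',0,0,'spacer',[0,.35,.7]); mk('spacer1',1,1,'spacer',[0,.35,.7])
mk('clip1',0,1,'clip',r8); mk('clip1',1,0,'clip',r8)
mk('lens_segment',0,0,'lens_segment',r4)
mk('felt_tray',0,0,'felt_tray',[0,.5,-.5]);mk('clip_tray',0,0,'clip_tray',[0,.5,-.5,1]);mk('dish',None,0,'dish',[0])
mk('gauge_block',0,0,'gauge_block',[0,.5,-.5,1]);mk('rub_stone',0,0,'rub_stone',[0,.5,-.5,1])
E
python3 fit0.py
```

```text
spacer1 0 0 0.123 [ 0.4423 -0.1262] yaw 6.5
spacer1 0 0 0.127 [ 0.4422 -0.1266] yaw 57.3
spacer1 0 0 0.143 [ 0.4413 -0.126 ] yaw 31.9
    single 0.078 [ 0.4405 -0.1244] yaw 56.1
    single 0.063 [ 0.4414 -0.128 ] yaw 8.7
spacer1 1 1 0.171 [0.3963 0.2559] yaw 75.6
spacer1 1 1 0.174 [0.3961 0.2572] yaw 45.3
spacer1 1 1 0.177 [0.3963 0.2568] yaw -1.4
    single 0.114 [0.3946 0.2596] yaw 28.6
    single 0.131 [0.396  0.2537] yaw 19.7
clip1 0 1 0.188 [ 0.4317 -0.0169] yaw 345.9
clip1 0 1 0.189 [ 0.4322 -0.0167] yaw -14.8
clip1 0 1 0.19 [ 0.4312 -0.0165] yaw -15.5
    single 0.161 [ 0.43   -0.0144] yaw -16.8
    single 0.128 [ 0.4336 -0.0181] yaw 348.3
clip1 1 0 0.138 [ 0.4379 -0.265 ] yaw 282.4
clip1 1 0 0.138 [ 0.4379 -0.265 ] yaw 282.4
clip1 1 0 0.138 [ 0.4379 -0.2652] yaw 282.7
    single 0.155 [ 0.4377 -0.2625] yaw 283.0
    single 0.081 [ 0.438  -0.2657] yaw 282.7
lens_segment 0 0 0.086 [ 0.5141 -0.4138] yaw 368.0
lens_segment 0 0 0.086 [ 0.5142 -0.4138] yaw 8.0
lens_segment 0 0 0.087 [ 0.514 -0.414] yaw 8.6
    single 0.078 [ 0.5151 -0.4115] yaw 9.1
    single 0.049 [ 0.5134 -0.4149
[... 283 characters left out ...]
0
clip_tray 0 0 0.049 [0.6583 0.2241] yaw 0.0
clip_tray 0 0 0.049 [0.6584 0.2241] yaw -0.1
    single 0.046 [0.6581 0.2265] yaw 0.5
    single 0.027 [0.6579 0.2223] yaw 0.2
dish None 0 0.035 [0.6229 0.0106] yaw 25.3
    single 0.035 [0.6229 0.0106] yaw 25.3
gauge_block 0 0 0.179 [0.4192 0.1148] yaw 28.5
gauge_block 0 0 0.179 [0.4189 0.1144] yaw 26.9
gauge_block 0 0 0.18 [0.4194 0.1145] yaw 30.1
    single 0.135 [0.4194 0.1185] yaw 43.1
    single 0.069 [0.418 0.112] yaw 31.7
rub_stone 0 0 0.14 [0.512  0.4065] yaw -26.2
rub_stone 0 0 0.14 [0.5123 0.4068] yaw -25.9
rub_stone 0 0 0.14 [0.5119 0.4064] yaw -26.3
    single 0.154 [0.5095 0.4098] yaw -29.1
    single 0.106 [0.5127 0.4048] yaw -22.9
```

```bash
python3 - <<'E'
import cv2
a=cv2.imread('pics/side0.png');b=cv2.imread('pics/scene0.png')
x=cv2.resize(a[160:420,170:430],(780,780),interpolation=3)
cv2.imwrite('pics/z1.png',cv2.resize(a[235:310,220:320],(800,600),interpolation=3))
cv2.imwrite('pics/z2.png',cv2.resize(a[320:420,275:408],(798,600),interpolation=3))
E
```

```text
(no output)
```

View pics/z1.png

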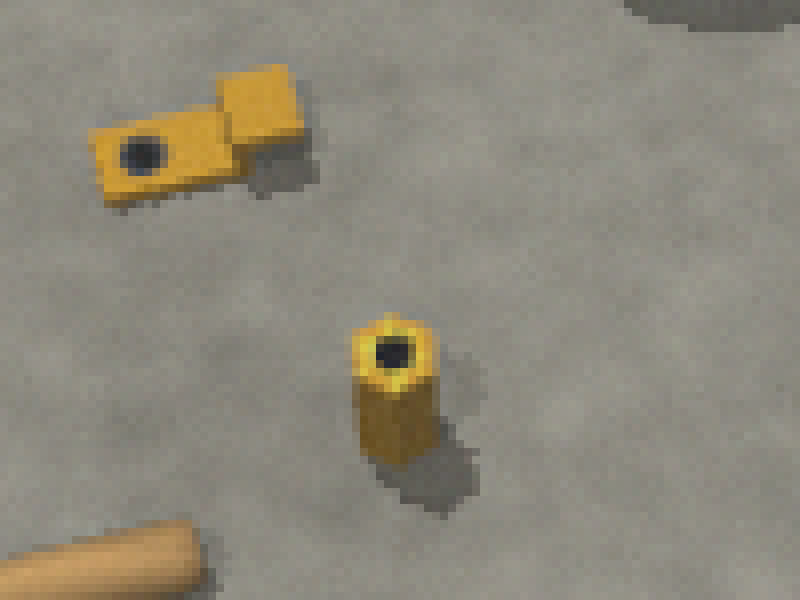

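View pics/z2.png

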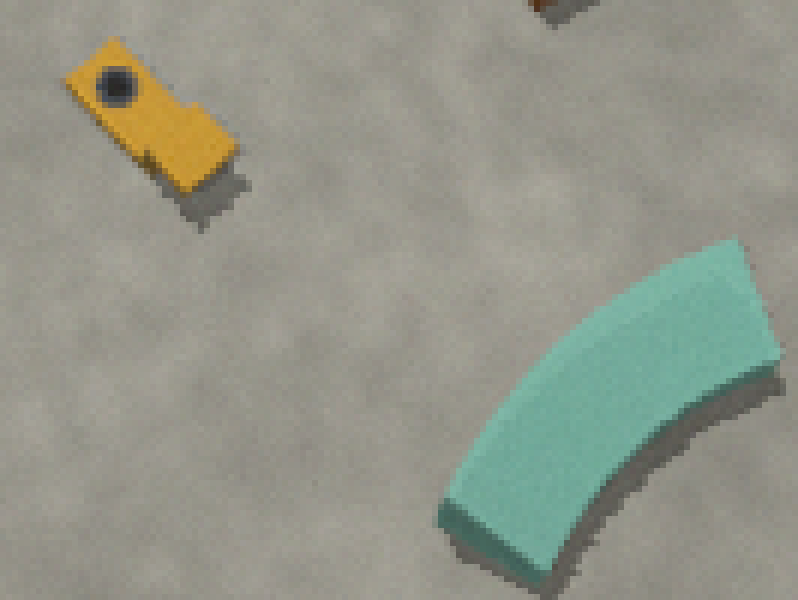

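```bash
python3 - <<'E'
from h import *
import pickle
from scipy.spatial.transform import Rotation as Ro
S,D,out=pickle.load(open('v0.pkl','rb'))
R=Ro.from_rotvec([0.30147411,1.54989808,-0.30385581]).as_matrix(); print(R.round(3))
print('tool y yaw',np.degrees(np.arctan2(R[1,1],R[0,1])))
def tri(a,b):
    A=[];B=[]
    for p,(u,v) in((S,a),(D,b)):
        f,cx,cy=K(p);Rm=np.array(p['R']);t=np.array(p['t']);o=-Rm.T@t;d=Rm.T@np.array([(u-cx)/f,(v-cy)/f,1]);d/=np.linalg.norm(d)
        P=np.eye(3)-np.outer(d,d);A.append(P);B.append(P@o)
    X=np.linalg.solve(sum(A),sum(B)); r=[np.linalg.norm(P@X-b) for P,b in zip(A,B)]
    print(X.round(3),np.round(r,3))
tri((208,330),(478,288)); tri((211,375),(533,284)); tri((364,253),(378,158)); tri((336,295),(411,190));tri((296,345),(445,262))
tri((207,214),(246,306)); tri((183,186),(175,325)) # brush
tri((425,213),(333,120)) # box
print(ray(D,246,306,.01),ray(D,150,247,0.01),ray(D,202,236,.01))
E
```

```text
[[-0.001  0.376  0.927]
 [-0.001  0.927 -0.376]
 [-1.    -0.002 -0.   ]]
tool y yaw 67.89652993699404
[ 0.707 -0.397  0.191] [0.004 0.004]
[ 0.779 -0.446  0.21 ] [0.001 0.001]
[ 0.809 -0.004  0.121] [0. 0.]
[ 0.822 -0.121  0.105] [0.006 0.006]
[ 0.816 -0.261  0.02 ] [0.011 0.011]
[ 0.375 -0.139  0.008] [0.007 0.007]
[ 0.227 -0.105 -0.008] [0.001 0.001]
[0.844 0.243 0.061] [0.009 0.009]
[ 0.37478735 -0.14780649  0.01      ] [0.24500642 0.09966697 0.01      ] [0.36461225 0.06980574 0.01      ]
```

step_arm(deltas=[[198,-229,-90,0,0,0],[198,-229,-90,0,0,0],[198,-229,-90,0,0,0],[198,-229,-90,0,0,0],[198,-229,-90,0,0,0],[198,-229,-90,0,0,0],[198,-229,-90,0,0,0],[198,-229,-90,0,0,0]], jaw=-1)

```text
time_s: 1.72
ee_pos: [0.3969, 0.2544, 0.1401]
ee_rot: [0.303, 1.55, -0.305]
force: [0.4, 0.3, -0.3]
finger_gap: 1.0
```

```bash
cat > look.py <<'E'
import sys
from rig import bot, imaging, nets
from h import *
import pickle
# usage: look.py cam outname [query]
p=imaging.grab_frame(sys.argv[1]); cv2.imwrite(f'pics/{sys.argv[2]}.png',p['img'][:,:,::-1])
s=bot.get_state(); print(s['time_s'],s['ee_pos'].round(4),s['force'].round(1),round(s['finger_gap'],3),s['joint_positions'].round(2))
if len(sys.argv)>3:
    r=nets.trace(p,sys.argv[3]); pickle.dump((p,r),open(sys.argv[2]+'.pkl','wb'))
    for d in r[:3]:
        b=d['box']; print(round(d['score'],2),np.round(b),ray(p,(b[0]+b[2])/2,(b[1]+b[3])/2,.01)[:2].round(4))
E
python3 look.py wrist w1 spacer1; python3 - <<'E'
from h import *; import pickle
p,r=pickle.load(open('w1.pkl','rb'))
for d in r[:1]:
  for q in fit([(p,d['region'])],'spacer',.396,.2565,[0,.26,.52,.78]): print(np.round(q[:3],4),np.degrees(q[3])%60)
E
```

```text
1.7667 [0.398  0.2525 0.139 ] [ 1.2 -1.5 -0.4] 0.997 [ 0.49 -0.05  1.69 -0.    1.51 -0.69]
0.93 [262. 185. 293. 225.] [0.4001 0.2522]
0.69 [ 29. 301.  58. 322.] [ 0.4135 -0.0048]
[0.0316 0.3966 0.2545] 29.241531756273925
[0.0317 0.3966 0.2545] 29.26589599533404
[0.0317 0.3966 0.2545] 29.21097292107423
[0.0317 0.3965 0.2545] 29.198579739017823
```

View pics/w1.png

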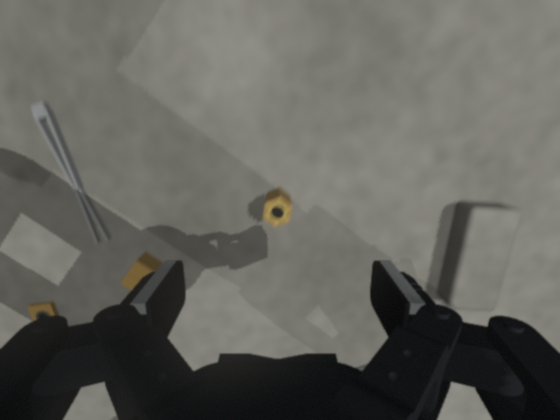

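step_arm(deltas=[[0,0,-40,0,0,-7],[0,0,-80,0,0,-8.7],[0,0,-90,0,0,-8.7],[0,0,-90,0,0,-8.7],[0,0,-90,0,0,-8.7]])

```text
time_s: 2.23
ee_pos: [0.3958, 0.2581, 0.0526]
ee_rot: [0.42, 1.529, -0.419]
force: [0.6, 0.7, 2.0]
finger_gap: 1.0
```

```bash
python3 look.py wrist w2 spacer1; python3 - <<'E'
from h import *; import pickle
p,r=pickle.load(open('w2.pkl','rb'))
for d in r[:1]:
  for q in fit([(p,d['region'])],'spacer',.396,.2565,[.26,.52]): print(np.round(q[:3],4),np.degrees(q[3])%60)
E
```

```text
2.2833 [0.3965 0.2585 0.0537] [-0.2  0.2  1.4] 0.999 [ 0.5   0.05  1.77  0.    1.32 -0.54]
0.97 [253. 214. 298. 280.] [0.4018 0.2524]
[0.0337 0.3964 0.2545] 26.367767299943978
[0.0339 0.3964 0.2545] 26.46201321278813
```

step_arm(deltas=[[0.5,-3,-20,0,0,-1.5],[0.5,-3,-36,0,0,-1.5],[0.5,-3,-36,0,0,-1.5]])

```text
time_s: 2.58
ee_pos: [0.3955, 0.2543, 0.0147]
ee_rot: [0.441, 1.526, -0.442]
force: [-0.4, -0.8, -1.3]
finger_gap: 0.998
```

step_arm(deltas=[[0,0,0,0,0,0],[0,0,0,0,0,0],[0,0,0,0,0,0],[0,0,0,0,0,0],[0,0,0,0,0,0],[0,0,0,0,0,0]], jaw=1)

```text
time_s: 3.08
ee_pos: [0.3965, 0.2547, 0.0163]
ee_rot: [0.443, 1.524, -0.441]
force: [-0.3, -0.6, 5.6]
finger_gap: 0.245
```

step_arm(deltas=[[0,0,41,0,0,0],[10,-10,70,0,0,0],[36,-40,75,0,0,0],[64,-70,75,0,0,0],[92,-101,75,0,0,0],[120,-132,75,0,0,0],[148,-163,75,0,0,0],[176,-194,75,0,0,0]])

```text
time_s: 3.75
ee_pos: [0.5726, 0.0589, 0.0901]
ee_rot: [0.442, 1.526, -0.442]
force: [0.7, 0.6, -1.1]
finger_gap: 0.244
```

step_arm(deltas=[[28,-31,0,0,0,0],[32,-36,0,0,0,0],[32,-36,0,0,0,0],[32,-36,0,0,0,0]])

```text
time_s: 4.08
ee_pos: [0.6032, 0.0249, 0.0896]
ee_rot: [0.442, 1.527, -0.442]
force: [-0.0, 0.4, -2.4]
finger_gap: 0.246
```

```bash
python3 look.py wrist w3 dish; python3 - <<'E'
from h import *; import pickle
p,r=pickle.load(open('w3.pkl','rb'))
for d in r[:2]:
  try:
    for q in fit([(p,d['region'])],'dish',.623,.0125,[0]): print(np.round(q[:3],4))
  except Exception as e: print(e)
E
```

```text
4.1333 [0.603  0.0257 0.0899] [ 0.3 -0.3 -1.2] 0.241 [-0.02  0.36  1.34  0.    1.45 -1.03]
0.84 [190. 173. 363. 337.] [0.6276 0.0077]
[0.3956 0.6228 0.0109]
```

View pics/w3.png

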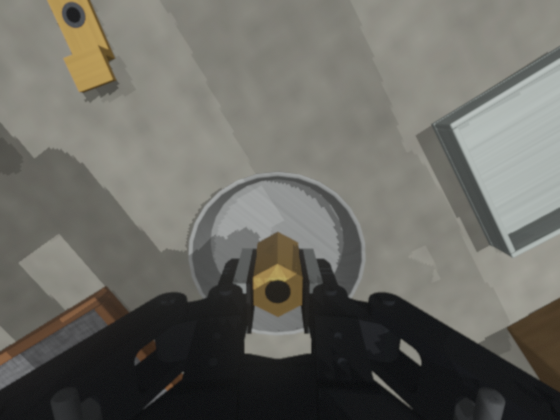

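step_arm(deltas=[[0,0,-36,0,0,0],[0,0,-58,0,0,0],[0,0,-67,0,0,0],[0,0,-67,0,0,0]])

```text
time_s: 4.52
ee_pos: [0.6024, 0.0261, 0.0224]
ee_rot: [0.44, 1.528, -0.441]
force: [-0.6, -0.1, -0.6]
finger_gap: 0.242
```

step_arm(deltas=[[0,0,0,0,0,0],[0,0,0,0,0,0],[0,0,0,0,0,0]], jaw=0.1)

```text
time_s: 4.77
ee_pos: [0.6043, 0.0252, 0.0247]
ee_rot: [0.442, 1.523, -0.441]
force: [-0.5, 0.2, -0.7]
finger_gap: 0.452
```

step_arm(deltas=[[0,0,41,0,0,0],[0,0,75,0,0,0],[-25,-23,90,0,0,-7],[-54,-50,90,0,0,-14],[-83,-77,90,0,0,-21],[-112,-104,90,0,0,-23],[-141,-131,90,0,0,-23],[-162,-150,90,0,0,-23]])

```text
time_s: 5.43
ee_pos: [0.4399, -0.1267, 0.114]
ee_rot: [0.753, 1.435, -0.753]
force: [0.7, -0.0, 0.6]
finger_gap: 0.448
```

step_arm(deltas=[[0,0,0,0,0,0],[0,0,0,0,0,0],[0,0,0,0,0,0]], jaw=-0.2)

```text
time_s: 5.68
ee_pos: [0.4424, -0.1251, 0.1141]
ee_rot: [0.753, 1.435, -0.752]
force: [-0.4, -0.4, -0.5]
finger_gap: 0.6
```

```bash
python3 look.py wrist w4 spacer1; python3 - <<'E'
from h import *; import pickle
p,r=pickle.load(open('w4.pkl','rb'))
for d in r[:2]:
  for q in fit([(p,d['region'])],'spacer',.442,-.126,[0,.26,.52])[:2]: print(np.round(q[:3],4),np.degrees(q[3])%60)
E
```

```text
5.7333 [ 0.4426 -0.1248  0.1139] [-0.2 -0.2 -0.6] 0.602 [-0.36 -0.06  1.75  0.    1.45 -0.96]
0.9 [533. 153. 558. 185.] [0.5977 0.0214]
0.63 [261. 193. 292. 238.] [ 0.4452 -0.1306]
[ 1.     0.442 -0.126] 0.0
[ 1.     0.442 -0.126] 14.896902673401405
[ 0.058   0.4423 -0.1274] 6.409134306211016
[ 0.058   0.4423 -0.1273] 6.526649024217065
```

View pics/w4.png

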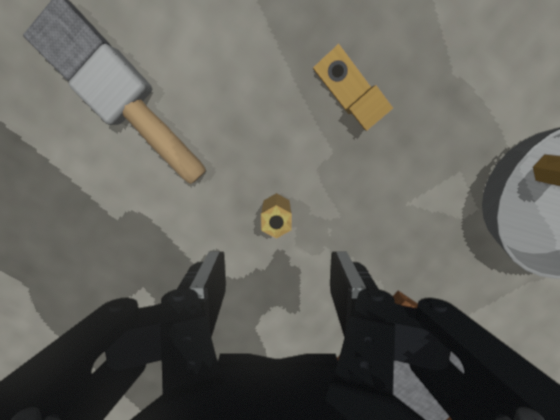

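step_arm(deltas=[[0,-2,-40,0,0,1.7],[0,-2,-75,0,0,1.7],[0,-2,-98,0,0,1.7],[0,-2,-98,0,0,1.7],[0,-2,-98,0,0,1.7]])

```text
time_s: 6.2
ee_pos: [0.4416, -0.1264, 0.0148]
ee_rot: [0.729, 1.448, -0.729]
force: [1.1, -0.1, -0.6]
finger_gap: 0.6
```

step_arm(deltas=[[0,0,0,0,0,0],[0,0,0,0,0,0],[0,0,0,0,0,0],[0,0,0,0,0,0],[0,0,0,0,0,0]], jaw=1)

```text
time_s: 6.62
ee_pos: [0.4434, -0.1277, 0.0176]
ee_rot: [0.73, 1.44, -0.729]
force: [0.2, 1.3, 7.2]
finger_gap: 0.239
```

```bash
python3 look.py side s1 ; python3 -c "
import cv2
a=cv2.imread('pics/s1.png');cv2.imwrite('pics/s1z.png',cv2.resize(a[170:320,200:400],(800,600),interpolation=3))"
```

```text
6.6667 [ 0.4434 -0.1277  0.0176] [0.2 1.7 6.6] 0.244 [-0.36  0.07  1.83  0.    1.24 -1.  ]
```

View pics/s1z.png

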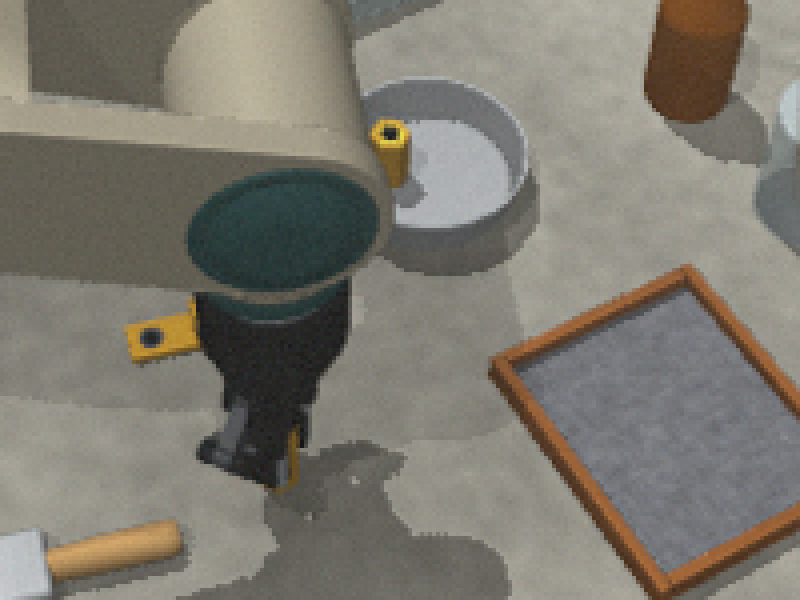

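step_arm(deltas=[[0,0,41,0,0,0],[8,5,75,0,0,0],[40,26,78,0,0,0],[75,48,78,0,0,0],[110,71,78,0,0,0],[145,94,78,0,0,0],[180,116,78,0,0,0],[193,125,78,0,0,0]])

```text
time_s: 7.33
ee_pos: [0.6377, 0.0009, 0.0934]
ee_rot: [0.729, 1.444, -0.726]
force: [-0.8, 0.1, -1.1]
finger_gap: 0.244
```

step_arm(deltas=[[0,0,-30,0,0,0],[0,0,-58,0,0,0],[0,0,-71,0,0,0],[0,0,-71,0,0,0],[0,0,-71,0,0,0]])

```text
time_s: 7.75
ee_pos: [0.6349, -0.0023, 0.0229]
ee_rot: [0.73, 1.444, -0.73]
force: [-0.4, -0.7, -1.1]
finger_gap: 0.243
```

step_arm(deltas=[[0,0,0,0,0,0],[0,0,0,0,0,0],[0,0,0,0,0,0]], jaw=0.15)

```text
time_s: 8.0
ee_pos: [0.635, -0.0024, 0.023]
ee_rot: [0.73, 1.444, -0.729]
force: [-0.6, 0.1, 0.1]
finger_gap: 0.423
```

step_arm(deltas=[[0,0,41,0,0,0],[0,0,75,0,0,0],[-25,-2,87,0,0,7],[-65,-5,87,0,0,14],[-105,-8,87,0,0,21],[-145,-11,87,0,0,28],[-185,-14,87,0,0,35],[-198,-15,87,0,0,40]], jaw=-0.3)

```text
time_s: 8.67
ee_pos: [0.4323, -0.0172, 0.1084]
ee_rot: [0.182, 1.566, -0.182]
force: [-0.2, 1.1, 1.3]
finger_gap: 0.648
```

step_arm(deltas=[[0,0,0,0,0,0],[0,0,0,0,0,0]])

```text
time_s: 8.83
ee_pos: [0.4371, -0.0174, 0.1103]
ee_rot: [0.188, 1.56, -0.188]
force: [-0.4, 0.7, 0.1]
finger_gap: 0.654
```

```bash
python3 look.py wrist w5 clip1; python3 - <<'E'
from h import *; import pickle
p,r=pickle.load(open('w5.pkl','rb'))
for d in r[:2]:
  for q in fit([(p,d['region'])],'clip',.432,-.017,[-.25])[:2]: print(np.round(q[:3],4),np.degrees(q[3]))
E
```

```text
8.8833 [ 0.4377 -0.0174  0.1102] [ 0.4  0.  -0.5] 0.649 [-0.12 -0.12  1.82  0.    1.45 -1.45]
0.76 [  0. 248.  46. 292.] [ 0.4372 -0.2406]
[ 1.     0.432 -0.017] -14.32394487827058
```

View pics/w5.png

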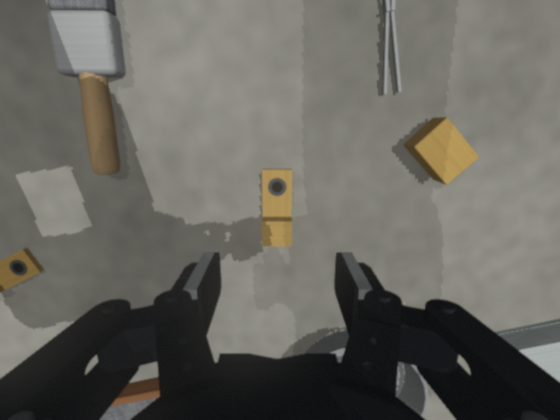

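```bash
python3 - <<'E'
from h import *; import pickle
p,r=pickle.load(open('w5.pkl','rb'))
h=cv2.cvtColor(p['img'],cv2.COLOR_RGB2HSV)
m=((h[:,:,0]>8)&(h[:,:,0]<28)&(h[:,:,1]>110)).astype(np.uint8)
m=cv2.morphologyEx(m,cv2.MORPH_CLOSE,np.ones((3,3)))
n,l,s,c=cv2.connectedComponentsWithStats(m); k=l[230,277] or l[180,268]; print(s[k],h[230,277])
m=cv2.morphologyEx((l==k).astype(np.uint8),cv2.MORPH_CLOSE,np.ones((17,17)))
for q in fit([(p,m>0)],'clip',.432,-.017,[-.25,0])[:2]: print(np.round(q[:3],4),np.degrees(q[3]))
t=proj(p,np.array([[.4372,-.0177,.0]])); print(t)
E
```

```text
[ 263  170   29   76 1829] [ 20 126 172]
[ 0.0925  0.4359 -0.0181] -13.638553083430855
[ 0.0949  0.4357 -0.0182] -15.386831905898969
[[277.80154496 206.69829257]]
```

step_arm(deltas=[[2,-1,-40,0,0,0],[2,-1,-78,0,0,0],[2,-1,-100,0,0,0],[2,-1,-106,0,0,0],[2,-1,-106,0,0,0],[2,-1,-106,0,0,0]])

```text
time_s: 9.43
ee_pos: [0.4401, -0.0183, 0.0044]
ee_rot: [0.187, 1.561, -0.187]
force: [0.4, -0.5, 0.4]
finger_gap: 0.646
```

step_arm(deltas=[[0,0,0,0,0,0],[0,0,0,0,0,0],[0,0,0,0,0,0],[0,0,0,0,0,0],[0,0,0,0,0,0]], jaw=1)

```text
time_s: 9.85
ee_pos: [0.4401, -0.0184, 0.0052]
ee_rot: [0.187, 1.559, -0.186]
force: [-0.3, 0.3, 6.2]
finger_gap: 0.252
```

step_arm(deltas=[[0,0,40,0,0,0],[8,10,75,0,0,-7],[30,37,80,0,0,-14],[55,68,80,0,0,-21],[80,99,80,0,0,-28],[105,130,80,0,0,-35],[130,161,80,0,0,-42],[155,192,80,0,0,-49]])

```text
time_s: 10.52
ee_pos: [0.5949, 0.1756, 0.084]
ee_rot: [0.855, 1.395, -0.854]
force: [0.4, -0.5, 0.3]
finger_gap: 0.25
```

step_arm(deltas=[[25,31,0,0,0,-7],[45,56,0,0,0,-14],[64,79,0,0,0,-21],[64,79,0,0,0,-27],[64,79,0,0,0,-27]])

```text
time_s: 10.93
ee_pos: [0.6579, 0.254, 0.0823]
ee_rot: [1.205, 1.212, -1.206]
force: [-0.1, -1.2, -1.0]
finger_gap: 0.248
```

```bash
python3 look.py wrist w6; python3 look.py scene sc6
```

```text
10.9833 [0.6577 0.2531 0.083 ] [ 1.4  0.1 -0.5] 0.25 [ 0.32  0.64  0.96 -0.    1.53  0.31]
11.0333 [0.6577 0.2525 0.0836] [ 0.9  0.6 -0.9] 0.249 [ 0.31  0.64  0.97 -0.    1.53  0.3 ]
```

View pics/w6.png

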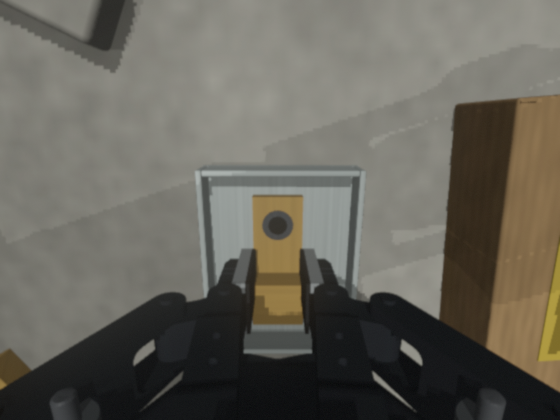

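View pics/sc6.png

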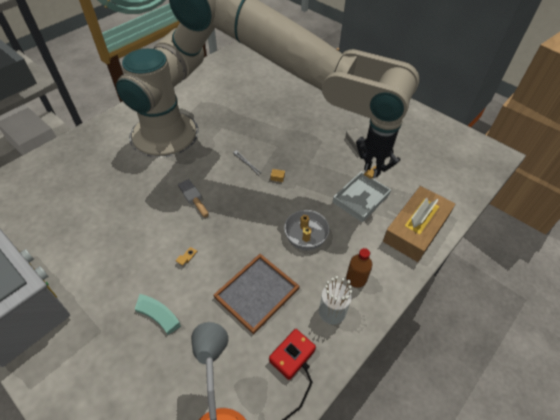

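step_arm(deltas=[[0,0,-35,0,0,0],[0,0,-60,0,0,0],[0,0,-72,0,0,0],[0,0,-72,0,0,0],[0,0,-72,0,0,0]])

```text
time_s: 11.45
ee_pos: [0.6579, 0.2522, 0.0123]
ee_rot: [1.204, 1.212, -1.203]
force: [0.0, 0.2, 0.2]
finger_gap: 0.247
```

step_arm(deltas=[[0,0,0,0,0,0],[0,0,0,0,0,0],[0,0,0,0,0,0]], jaw=0.1)

```text
time_s: 11.7
ee_pos: [0.6583, 0.2528, 0.0127]
ee_rot: [1.205, 1.212, -1.202]
force: [0.2, 0.2, -0.3]
finger_gap: 0.445
```

step_arm(deltas=[[0,0,41,0,0,0],[0,0,82,0,0,0],[-20,-30,95,0,0,0],[-38,-67,95,0,0,0],[-56,-104,95,0,0,0],[-74,-141,95,0,0,0],[-92,-178,95,0,0,0],[-110,-215,95,0,0,0]], jaw=-0.3)

```text
time_s: 12.37
ee_pos: [0.5468, 0.0363, 0.107]
ee_rot: [1.204, 1.212, -1.203]
force: [1.1, 0.3, 0.9]
finger_gap: 0.65
```

step_arm(deltas=[[-13,-38,0,0,0,3],[-26,-76,0,0,0,6],[-39,-115,0,0,0,9],[-52,-154,0,0,0,12],[-66,-192,0,0,0,12],[-79,-230,0,0,0,12],[-93,-268,0,0,0,12],[-109,-307,0,0,0,12]])

```text
time_s: 13.03
ee_pos: [0.4383, -0.2706, 0.1073]
ee_rot: [1.048, 1.302, -1.047]
force: [0.7, -0.4, 0.9]
finger_gap: 0.654
```

step_arm(deltas=[[0,0,0,0,0,0],[0,0,0,0,0,0]])

```text
time_s: 13.2
ee_pos: [0.4382, -0.2707, 0.1069]
ee_rot: [1.051, 1.301, -1.051]
force: [-0.2, 1.3, 0.5]
finger_gap: 0.651
```

```bash
python3 look.py wrist w7 clip1; python3 - <<'E'
from h import *; import pickle
p,r=pickle.load(open('w7.pkl','rb'))
for d in r[:2]:
  for q in fit([(p,d['region'])],'clip',.438,-.265,[-1.35,-1.2])[:2]: print(np.round(q[:3],4),np.degrees(q[3]))
E
```

```text
13.25 [ 0.4388 -0.2692  0.1068] [0.2 0.3 0.4] 0.649 [-0.62  0.1   1.6   0.    1.44 -0.84]
0.83 [265. 165. 300. 244.] [ 0.4407 -0.2651]
[ 0.0283  0.4388 -0.2646] -77.55037820402086
[ 0.0284  0.4388 -0.2646] -77.5311339852324
```

View pics/w7.png

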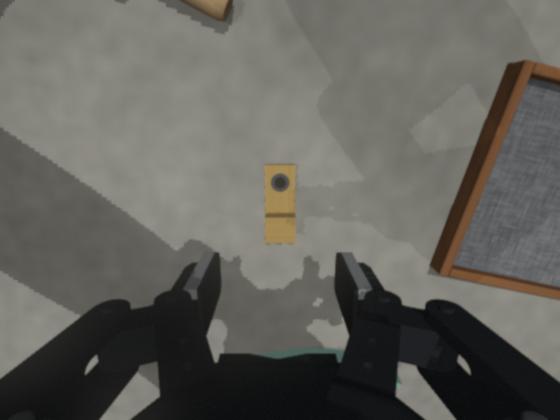

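step_arm(deltas=[[1,0,-40,0,0,0],[1,0,-78,0,0,0],[1,0,-97,0,0,0],[1,0,-103,0,0,0],[1,0,-103,0,0,0],[1,0,-103,0,0,0]])

```text
time_s: 13.8
ee_pos: [0.4411, -0.2685, 0.0047]
ee_rot: [1.047, 1.302, -1.047]
force: [0.5, -0.3, 1.1]
finger_gap: 0.648
```

step_arm(deltas=[[0,0,0,0,0,0],[0,0,0,0,0,0],[0,0,0,0,0,0],[0,0,0,0,0,0],[0,0,0,0,0,0]], jaw=1)

```text
time_s: 14.22
ee_pos: [0.441, -0.2694, 0.0053]
ee_rot: [1.048, 1.3, -1.047]
force: [-0.8, 1.4, 5.3]
finger_gap: 0.25
```

step_arm(deltas=[[0,0,40,0,0,0],[3,6,79,0,0,-3],[19,40,85,0,0,-6],[35,74,85,0,0,-9],[51,108,85,0,0,-12.4],[67,142,85,0,0,-12.4],[83,176,85,0,0,-12.4],[99,210,85,0,0,-12.4]])

```text
time_s: 14.88
ee_pos: [0.5396, -0.0571, 0.0892]
ee_rot: [1.21, 1.208, -1.209]
force: [0.9, -0.5, -0.1]
finger_gap: 0.252
```

step_arm(deltas=[[16,34,0,0,0,0],[32,68,0,0,0,0],[48,102,0,0,0,0],[64,136,0,0,0,0],[80,170,0,0,0,0],[96,204,0,0,0,0],[119,247,0,0,0,0],[119,247,0,0,0,0]])

```text
time_s: 15.55
ee_pos: [0.6587, 0.194, 0.0877]
ee_rot: [1.208, 1.212, -1.205]
force: [-1.2, -0.2, -1.3]
finger_gap: 0.251
```

step_arm(deltas=[[0,0,0,0,0,0],[0,0,0,0,0,0]])

```text
time_s: 15.72
ee_pos: [0.6578, 0.188, 0.0883]
ee_rot: [1.208, 1.209, -1.209]
force: [-0.4, -0.2, -0.8]
finger_gap: 0.251
```

```bash
python3 look.py wrist w8
```

```text
15.7667 [0.6578 0.1872 0.0885] [-0.5 -0.  -0.9] 0.25 [ 0.22  0.58  1.05 -0.    1.52  0.22]
```

View pics/w8.png

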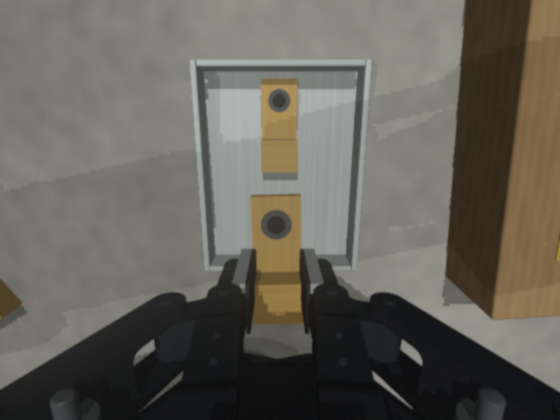

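```bash
python3 - <<'E'
from rig import imaging
from h import *
p=imaging.grab_frame('wrist')
for u,v,z in [(280,62,.026),(280,268,.026),(195,160,.026),(368,160,.026),(279,78,.009),(279,172,.022),(279,140,.022),(279,100,.009)]: print(u,v,z,ray(p,u,v,z).round(4))
E
```

```text
280 62 0.026 [0.6594 0.2895 0.026 ]
280 268 0.026 [0.6597 0.1541 0.026 ]
195 160 0.026 [0.6043 0.2312 0.026 ]
368 160 0.026 [0.7167 0.2311 0.026 ]
279 78 0.009 [0.6589 0.2826 0.009 ]
279 172 0.022 [0.6589 0.2227 0.022 ]
279 140 0.022 [0.6589 0.2436 0.022 ]
279 100 0.009 [0.6589 0.269  0.009 ]
```

step_arm(deltas=[[0,-2.5,-35,0,0,0],[0,-2.5,-62,0,0,0],[0,-2.5,-76,0,0,0],[0,-2.5,-76,0,0,0],[0,-2.5,-76,0,0,0]])

```text
time_s: 16.23
ee_pos: [0.6578, 0.1846, 0.0126]
ee_rot: [1.21, 1.209, -1.21]
force: [0.0, 0.7, 0.5]
finger_gap: 0.253
```

step_arm(deltas=[[0,0,0,0,0,0],[0,0,0,0,0,0],[0,0,0,0,0,0]], jaw=0.1)

```text
time_s: 16.48
ee_pos: [0.6586, 0.1856, 0.0137]
ee_rot: [1.211, 1.208, -1.208]
force: [-0.2, -0.4, -0.4]
finger_gap: 0.45
```

step_arm(deltas=[[0,0,41,0,0,0],[0,0,82,0,0,0],[0,-20,115,0,0,0],[-10,-60,120,0,0,0],[-20,-100,120,0,0,0],[-30,-140,120,0,0,0],[-40,-180,120,0,0,0],[-50,-220,120,0,0,0]])

```text
time_s: 17.15
ee_pos: [0.6073, -0.036, 0.1332]
ee_rot: [1.21, 1.208, -1.208]
force: [1.0, -0.7, -0.4]
finger_gap: 0.45
```

```bash
python3 look.py side s9 clip1;  python3 -c "
import cv2
a=cv2.imread('pics/s9.png');cv2.imwrite('pics/s9z.png',cv2.resize(a[120:270,200:400],(800,600),interpolation=3))"
```

```text
17.2 [ 0.606  -0.0433  0.1332] [-0.  -5.5  0.1] 0.448 [-0.13  0.33  1.28 -0.    1.53 -0.12]
0.71 [275. 157. 290. 169.] [0.6561 0.1922]
0.66 [268. 144. 280. 155.] [0.6601 0.2521]
```

View pics/s9z.png

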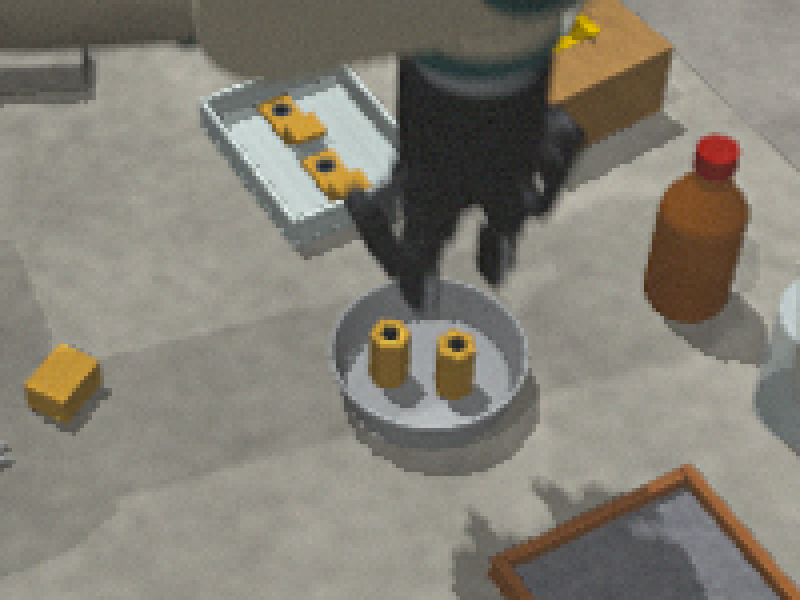

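step_arm(deltas=[[-14,-38,0,0,0,-7],[-28,-76,0,0,0,-14],[-42,-114,0,0,0,-21],[-56,-152,0,0,0,-28],[-70,-190,0,0,0,-35],[-84,-228,0,0,0,-42],[-94,-266,0,0,0,-49],[-94,-304,0,0,0,-56]], jaw=-0.6)

```text
time_s: 17.92
ee_pos: [0.5127, -0.3401, 0.1334]
ee_rot: [1.888, 0.569, -1.887]
force: [0.6, 0.4, 0.7]
finger_gap: 0.795
```

step_arm(deltas=[[0,-36,0,0,0,-7],[0,-75,0,0,0,-14],[0,-75,0,0,0,-21],[0,-75,0,0,0,-26],[0,-75,0,0,0,-26],[0,-75,0,0,0,-26]])

```text
time_s: 18.42
ee_pos: [0.5143, -0.4131, 0.1327]
ee_rot: [2.148, 0.153, -2.147]
force: [0.8, -1.0, 0.1]
finger_gap: 0.802
```

```bash
python3 look.py wrist w10 lens_segment; python3 - <<'E'
from h import *; import pickle
p,r=pickle.load(open('w10.pkl','rb'))
for d in r[:2]:
  for q in fit([(p,d['region'])],'lens_segment',.514,-.414,[.14])[:2]: print(np.round(q[:3],4),np.degrees(q[3]))
E
```

```text
18.4667 [ 0.5143 -0.4129  0.1328] [ 0.3 -0.6  0.9] 0.802 [-0.73  0.48  1.09 -0.    1.57  0.7 ]
0.66 [258. 127. 313. 280.] [ 0.515  -0.4209]
[ 0.0329  0.5155 -0.4146] 8.593360958118671
```

View pics/w10.png

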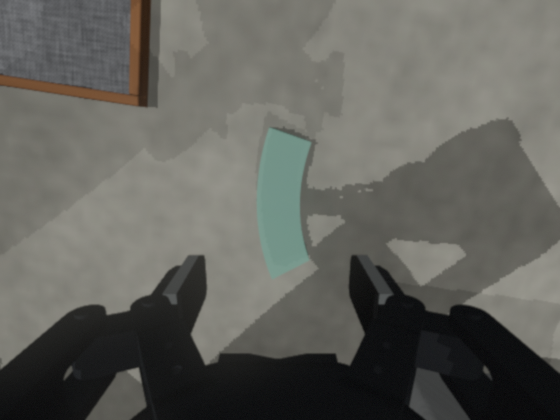

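step_arm(deltas=[[1.5,-0.5,-40,0,0,0.4],[1.5,-0.5,-80,0,0,0.4],[1.5,-0.5,-110,0,0,0.4],[1.5,-0.5,-124,0,0,0.4],[1.5,-0.5,-128,0,0,0.4],[1.5,-0.5,-128,0,0,0.4]])

```text
time_s: 19.02
ee_pos: [0.5157, -0.4136, 0.0045]
ee_rot: [2.144, 0.159, -2.145]
force: [1.0, -0.6, 0.9]
finger_gap: 0.803
```

step_arm(deltas=[[0,0,0,0,0,0],[0,0,0,0,0,0],[0,0,0,0,0,0],[0,0,0,0,0,0],[0,0,0,0,0,0],[0,0,0,0,0,0]], jaw=1)

```text
time_s: 19.52
ee_pos: [0.5168, -0.4149, 0.0076]
ee_rot: [2.147, 0.154, -2.14]
force: [-0.4, 1.4, 7.0]
finger_gap: 0.407
```

step_arm(deltas=[[0,0,3,0,0,0],[0,0,8,0,0,0],[0,0,20,0,0,0],[0,0,40,0,0,0],[0,0,55,0,0,0],[0,0,60,0,0,0],[0,0,60,0,0,0]])

```text
time_s: 20.1
ee_pos: [0.5163, -0.4145, 0.067]
ee_rot: [2.147, 0.154, -2.141]
force: [0.4, -1.0, -1.4]
finger_gap: 0.399
```

```bash
python3 look.py wrist w11; python3 look.py side s11 lens_segment;  python3 -c "
import cv2
a=cv2.imread('pics/s11.png');cv2.imwrite('pics/s11z.png',cv2.resize(a[270:420,300:500],(800,600),interpolation=3))"
```

```text
20.15 [ 0.5157 -0.414   0.0651] [ 0.6  0.5 -2.5] 0.401 [-0.73  0.53  1.16 -0.    1.45  0.69]
20.2 [ 0.5152 -0.4136  0.0638] [-0.2 -1.  -2.8] 0.401 [-0.73  0.54  1.16 -0.    1.45  0.69]
0.56 [354. 364. 385. 408.] [ 0.5047 -0.4105]
```

View pics/w11.png

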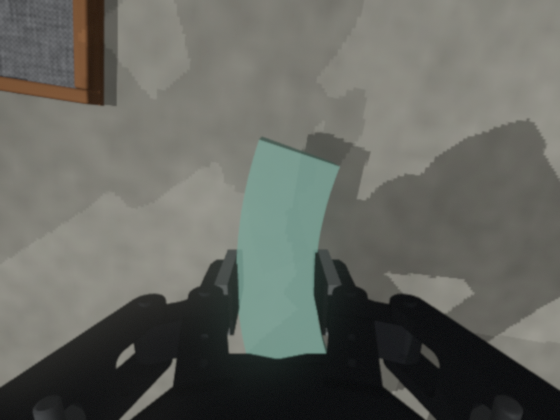

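View pics/s11z.png

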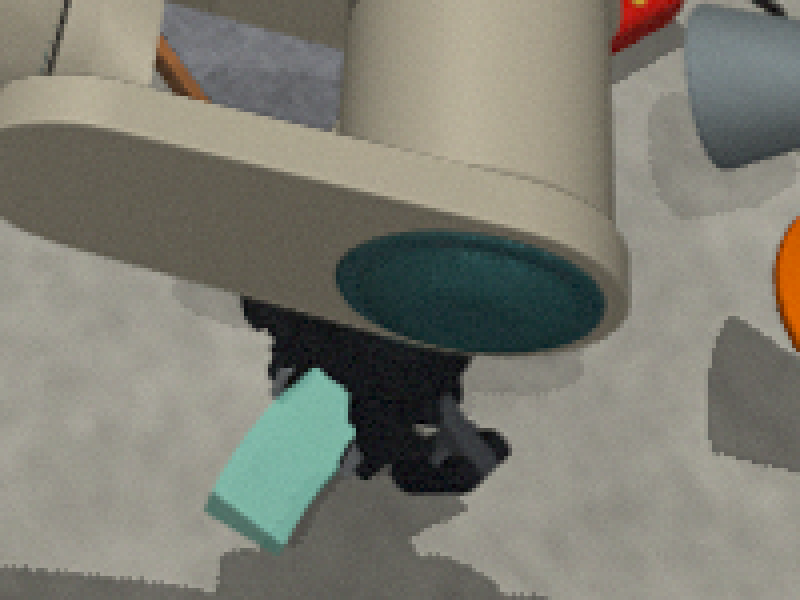

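step_arm(deltas=[[0,15,8,0,0,3],[2,38,15,0,0,9],[6,62,15,0,0,15],[14,86,15,0,0,21],[26,110,15,0,0,27],[40,134,15,0,0,33],[56,156,15,0,0,39],[73,174,15,0,0,45]])

```text
time_s: 20.92
ee_pos: [0.5883, -0.2378, 0.0778]
ee_rot: [1.658, 0.842, -1.661]
force: [1.0, 0.0, -2.0]
finger_gap: 0.398
```

step_arm(deltas=[[17,14,0,0,0,6],[34,24,0,0,0,12],[47,28,0,0,0,18],[55,28.5,0,0,0,25],[55,28.5,0,0,0,32],[55,28.5,0,0,0,36.4],[55,28.5,0,0,0,36.4],[55,28.5,0,0,0,36.4]])

```text
time_s: 21.58
ee_pos: [0.6429, -0.2111, 0.078]
ee_rot: [1.213, 1.208, -1.215]
force: [0.3, -0.1, -1.6]
finger_gap: 0.405
```

```bash
python3 look.py wrist w12; python3 look.py side s12 felt_tray; python3 -c "
import cv2
a=cv2.imread('pics/s12.png');cv2.imwrite('pics/s12z.png',cv2.resize(a[210:360,290:490],(800,600),interpolation=3))"
python3 - <<'E'
from rig import imaging
from h import *
p=imaging.grab_frame('wrist')
import pickle;pickle.dump(p,open('w12.pkl','wb'))
# project inner lip & lens prediction
for dx in(-.0625,.0625):
  for dy in(-.075,.075): print(dx,dy,proj(p,np.array([[.648+dx,-.212+dy,.018],[.648+dx,-.212+dy,.008]])).round(0).tolist())
for z in(.06,.065,.07,.075): 
  r=rend(p,'lens_segment',.644,-.212,np.pi/2,z); ys,xs=np.where(r>.5); print(z,xs.min(),xs.max(),ys.min(),ys.max())
E
```

```text
21.6333 [ 0.643  -0.2112  0.0783] [ 0.2  0.6 -1.8] 0.404 [-0.37  0.57  1.08  0.    1.49 -0.37]
21.6833 [ 0.6431 -0.2113  0.0786] [-0.1  0.1 -1.8] 0.402 [-0.37  0.57  1.08  0.    1.49 -0.37]
0.84 [322. 247. 418. 319.] [ 0.6389 -0.2304]
-0.0625 -0.075 [[201.0, 321.0], [204.0, 313.0]]
-0.0625 0.075 [[183.0, 112.0], [188.0, 112.0]]
0.0625 -0.075 [[368.0, 321.0], [364.0, 313.0]]
0.0625 0.075 [[386.0, 111.0], [381.0, 111.0]]
0.06 241 337 132 385
0.065 240 339 132 393
0.07 238 341 133 401
0.075 237 344 133 410
```

View pics/w12.png

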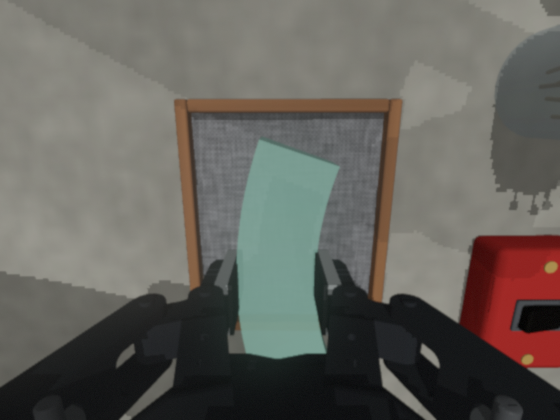

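View pics/s12z.png

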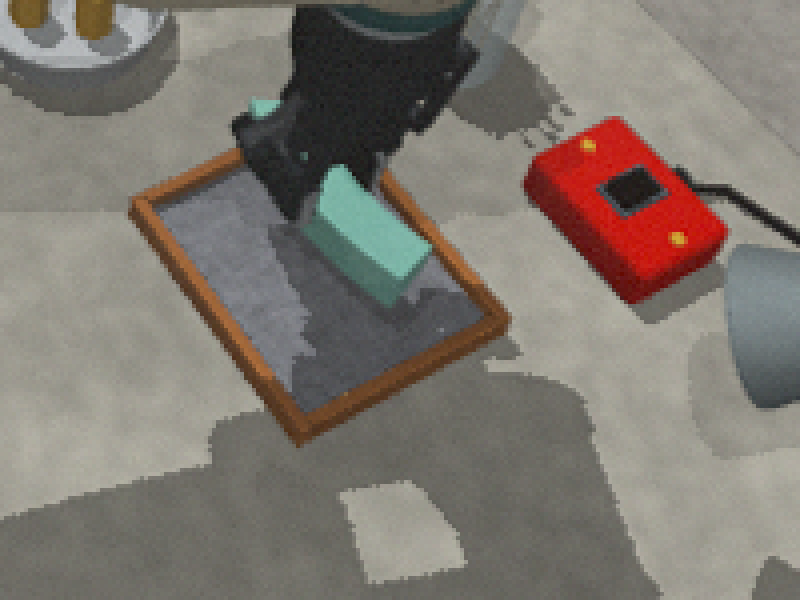

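```bash
python3 - <<'E'
from h import *
import pickle
from scipy.optimize import least_squares
p=pickle.load(open('w12.pkl','rb'))
L=np.array([[.0643,.0067,.028],[.052,-.0272,.016]])
obs=np.array([[260,140],[338,166]],float)
for z in(.06,.065,.07,.075):
    def f(v):
        c,s=np.cos(v[2]),np.sin(v[2]);W=np.c_[c*L[:,0]-s*L[:,1]+v[0],s*L[:,0]+c*L[:,1]+v[1],L[:,2]+z]
        return (proj(p,W)-obs).ravel()
    r=least_squares(f,[.644,-.212,1.57],x_scale=[.01,.01,.1]); print(z,r.x[:2].round(4),np.degrees(r.x[2]).round(1),r.fun.round(1))
E
```

```text
0.06 [ 0.6438 -0.2148] 90.2 [ 1.3  0.4 -1.4 -0.6]
0.065 [ 0.6435 -0.2143] 90.1 [-0. -0.  0.  0.]
0.07 [ 0.6431 -0.2138] 90.0 [-1.4 -0.5  1.6  0.6]
0.075 [ 0.6428 -0.2134] 90.0 [-2.9 -1.   3.3  1.4]
```

step_arm(deltas=[[0,1,-20,0,0,0],[0,1,-38,0,0,0],[0,1,-48,0,0,0],[0,1,-52,0,0,0],[0,1,-52,0,0,0],[0,1,-52,0,0,0]])

```text
time_s: 22.28
ee_pos: [0.6438, -0.2105, 0.0281]
ee_rot: [1.212, 1.206, -1.211]
force: [0.5, 0.7, -1.8]
finger_gap: 0.397
```

```bash
python3 look.py wrist w13; python3 look.py side s13 lens_segment;  python3 -c "
import cv2
a=cv2.imread('pics/s13.png');cv2.imwrite('pics/s13z.png',cv2.resize(a[210:335,300:467],(800,600),interpolation=3))"
```

```text
22.3333 [ 0.6441 -0.2106  0.0287] [ 0.7  0.5 -1.6] 0.402 [-0.37  0.62  1.12  0.    1.41 -0.37]
22.3833 [ 0.6442 -0.2106  0.0289] [-0.5 -0.3 -1.7] 0.4 [-0.37  0.62  1.12  0.    1.41 -0.37]
0.77 [351. 251. 393. 300.] [ 0.6546 -0.2179]
```

View pics/s13z.png

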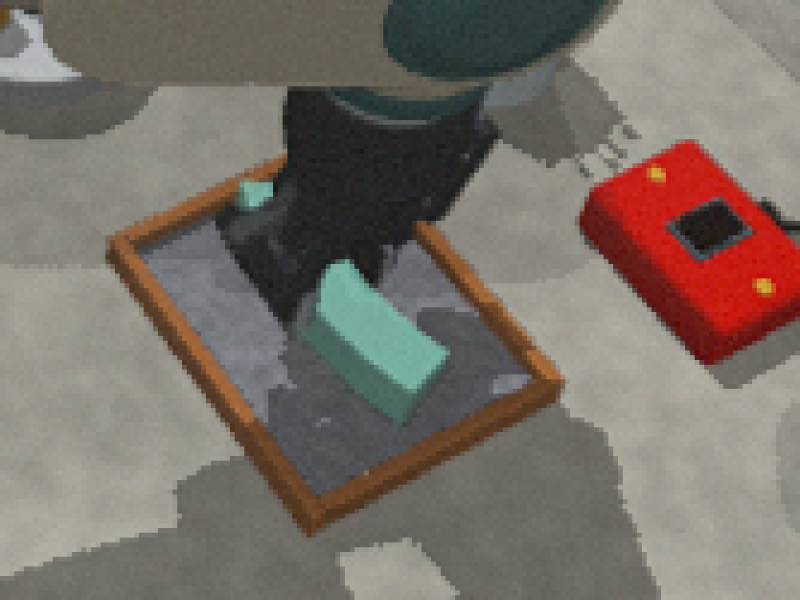

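View pics/w13.png

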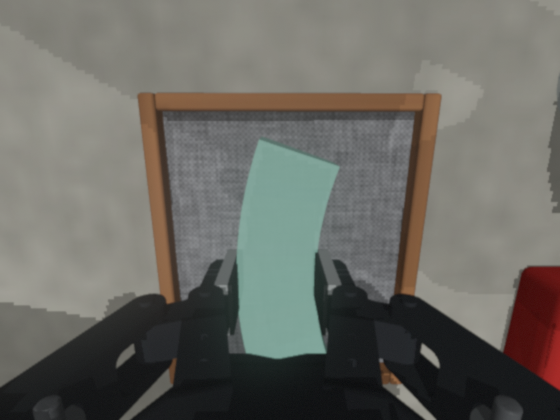

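step_arm(deltas=[[0,0,-3,0,0,0],[0,0,-6,0,0,0],[0,0,-7,0,0,0],[0,0,-8,0,0,0],[0,0,-8,0,0,0]])

```text
time_s: 22.85
ee_pos: [0.6433, -0.2102, 0.0189]
ee_rot: [1.212, 1.208, -1.212]
force: [-0.0, 0.5, -2.4]
finger_gap: 0.401
```

step_arm(deltas=[[0,0,-1,0,0,0],[0,0,-2,0,0,0],[0,0,-2,0,0,0],[0,0,-2,0,0,0]])

```text
time_s: 23.18
ee_pos: [0.6434, -0.2103, 0.0172]
ee_rot: [1.212, 1.208, -1.212]
force: [-0.1, 0.2, -2.1]
finger_gap: 0.4
```

step_arm(deltas=[[0,0,-1,0,0,0],[0,0,-1.5,0,0,0],[0,0,-1.5,0,0,0],[0,0,-1.5,0,0,0]])

```text
time_s: 23.52
ee_pos: [0.6435, -0.2103, 0.0159]
ee_rot: [1.212, 1.207, -1.212]
force: [-0.2, -0.3, -1.8]
finger_gap: 0.402
```

step_arm(deltas=[[0,0,-0.5,0,0,0],[0,0,-1,0,0,0],[0,0,-1,0,0,0],[0,0,-1,0,0,0]])

```text
time_s: 23.85
ee_pos: [0.6436, -0.2104, 0.0157]
ee_rot: [1.212, 1.207, -1.211]
force: [-4.3, 0.4, 6.6]
finger_gap: 0.401
```

step_arm(deltas=[[0,0,0,0,0,0],[0,0,0,0,0,0],[0,0,0,0,0,0],[0,0,0,0,0,0],[0,0,0,0,0,0]], jaw=-0.4)

```text
time_s: 24.27
ee_pos: [0.6435, -0.2103, 0.0146]
ee_rot: [1.212, 1.207, -1.212]
force: [-0.5, 0.3, -0.1]
finger_gap: 0.701
```

step_arm(deltas=[[0,0,5,0,0,0],[0,0,20,0,0,0],[0,0,45,0,0,0],[0,0,85,0,0,0],[0,0,110,0,0,0],[-20,20,125,0,0,0],[-45,50,130,0,0,0],[-70,80,135,0,0,0]])

```text
time_s: 24.93
ee_pos: [0.5732, -0.1301, 0.1525]
ee_rot: [1.214, 1.203, -1.21]
force: [0.6, 1.1, -1.2]
finger_gap: 0.7
```

step_arm(deltas=[[-20,35,10,0,0,0],[-40,70,20,0,0,0],[-60,105,30,0,0,0],[-80,140,40,0,0,0],[-95,175,50,0,0,0],[-100,200,60,0,0,0],[-100,200,60,0,0,0]])

```text
time_s: 25.52
ee_pos: [0.4731, 0.0735, 0.2142]
ee_rot: [1.213, 1.206, -1.203]
force: [0.2, 0.1, 0.3]
finger_gap: 0.698
```

```bash
cat > chk.py <<'E'
from rig import bot, imaging, nets
from h import *
S=imaging.grab_frame('scene');D=imaging.grab_frame('side')
for n,p in(('sceneF',S),('sideF',D)): cv2.imwrite(f'pics/{n}.png',p['img'][:,:,::-1])
def go(q,name,x,y,yaws,z,only=None):
    v=[]
    for p in(S,D):
        for d in nets.trace(p,q):
            b=d['box'];X=ray(p,(b[0]+b[2])/2,(b[1]+b[3])/2,z+.01)
            if d['score']>.2 and np.hypot(X[0]-x,X[1]-y)<.025: v.append((p,d['region']));break
    if v: r=fit(v,name,x,y,yaws,z)[0]; print(q,len(v),np.round(r[:3],4),round(np.degrees(r[3])))
    else: print(q,'none')
go('lens_segment','lens_segment',.644,-.212,[1.57],.008)
go('clip1','clip',.659,.253,[-1.57],.004);go('clip1','clip',.659,.189,[-1.57],.004)
go('spacer1','spacer',.604,.025,[.5],.004);go('spacer1','spacer',.635,-.003,[.1],.004)
go('gauge_block','gauge_block',.419,.1148,[.5],0);go('rub_stone','rub_stone',.512,.4065,[-.45],0)
s=bot.get_state();print(s['time_s'],s['ee_pos'].round(3),s['force'].round(1))
a=D['img'][120:330,190:470][:,:,::-1];cv2.imwrite('pics/sideFz.png',cv2.resize(a,(800,600),interpolation=3))
E
python3 chk.py
```

```text
lens_segment 2 [ 0.0664  0.6422 -0.2117] 90
clip1 1 [0.0894 0.6574 0.253 ] -92
clip1 2 [0.1765 0.6576 0.1915] -89
spacer1 1 [0.0669 0.6022 0.0244] 30
spacer1 2 [ 0.1109  0.6342 -0.0018] 11
gauge_block 2 [0.1727 0.4203 0.1147] 33
rub_stone 2 [0.4183 0.5112 0.4089] -25
26.3167 [0.473 0.07  0.21 ] [-0.8  0.  -0.6]
```

View pics/sideFz.png

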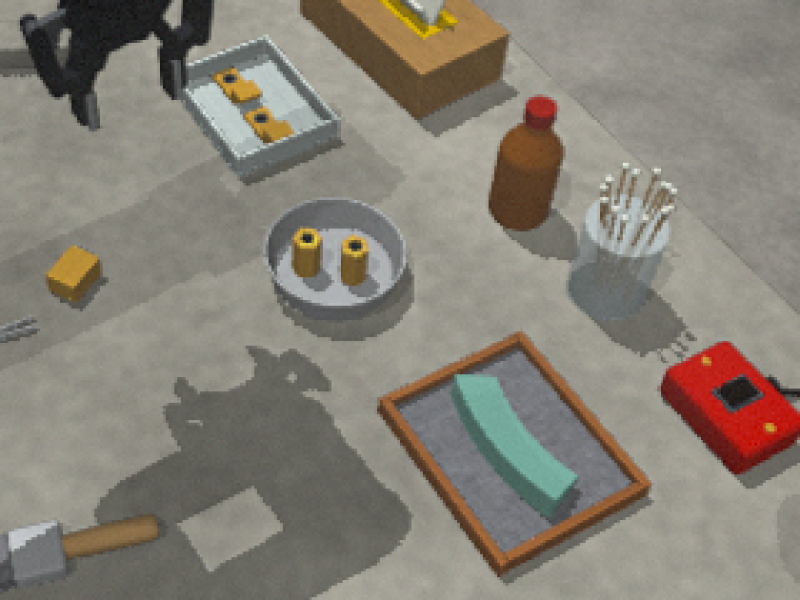

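View pics/sceneF.png

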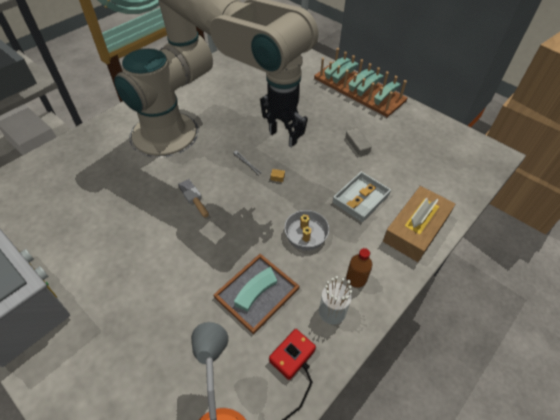

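The pictures show every part in place: both spacers standing in the dish, both clips flat in the tray, and the lens flat on the felt inside the lip. The gripper is clear of everything, so I'm handing in.

```bash
python3 -c "
from rig import bot
print(bot.hand_in())"
```

```text
the job is handed in; nothing more can be done
None
```

The sort is finished and handed in at about 26 s on the robot's clock. The hand-in gave no verdict, so the results below are from my own last pictures.

| Part | Where it ended up |
|---|---|
| Spacers | Both standing in the dish, about 25 mm and 17 mm from its centre. |
| Clips | Both lying flat in the aluminium tray, about 29 mm and 33 mm from its centre along y. |
| Lens | On its underside on the felt, origin about 6 mm from the felt's centre, inside the lip. It was let go at first contact, about 7 N on the wrist. |
| Gauge block and rub stone | Within about 3 mm of their starting positions, which is within measuring error. I never touched them. |

**Weak or disagreeing checks:**
- **Rub stone:** the last fit was poor (0.42 mismatch), although its position agreed with the first one.
- **One clip and one spacer:** each was confirmed from only one camera. The network also missed one clip in a wrist picture, so I found that one by colour.
- **Camera agreement:** in the first pictures the scene and side cameras differed by 2–6 mm in y, so I averaged them or used the wrist camera.
- **Lens tilt:** I judged it flat by eye and did not measure the angle.

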